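# Snap the pinch cap onto the gift canister

### The job

The wooden toy engine is packed in its round gift canister: close that canister, not the empty one beside it. Pick up the pinch cap (the one with two upright tabs, not the plain lid with the round knob) by squeezing its two tabs together, set it level in the canister's mouth with its flange down on the rim, and let go so that both tabs spring out under the rim.

Things in the scene. Friction and masses are not known exactly. Their poses are not given: they have to be found in the camera images.
- cap_grip (a point): White pinch cap, loose, 0.11 kg: plug 70 mm wide, 14 high, lower edge tapered to 58; above it a flange 120 mm wide, 4 thick; on it two upright tabs, their tops 60 mm above the underside. Point half-way between the tabs, 42 mm above the underside, 24 above the flange's top, which fingertips must clear. z up, y from tab to tab (the closing line), x along their faces. The knob lid is not it.
- tab_left (a joint): Squeeze of the +y tab: 0 at rest (out), 0.016 m fully in. A flat plate 28 mm wide, 5 thick; the two tabs' outer faces are 60 mm apart at rest, 28 fully in. Spring: 2.4 N at rest, 7 N fully in. Its tongue (20 mm wide, 2 to 7 mm above the cap's underside) sticks out to 50 mm from the cap's axis at rest and draws in to 34, inside the plug.
- tab_right (a joint): The same for the tab on the cap's -y side: 0 at rest (out), 0.016 m fully squeezed in.
- mouth (a point): Mouth centre, level with the rim's top, z up, of the fixed card canister that holds the toy engine: 110 mm wide, 100 high, steel rim. Mouth 92 mm wide; its lip is 5 mm thick, below it the bore is 102 mm wide, where the tongues spring out. The cap fits at any yaw; home, its flange lies on the rim and its grip point is 28 mm above here (40 if the tongues stop on the rim). The empty twin is not it.
Not all that is in view belongs to the job. Leave any pink look-alike of the part that bears cap_grip alone. What is shaped like the part that bears mouth but red is not meant.

How it is judged:
By the outcome, as a careful person would: the job done as asked, in the order asked, and still so for the second after the job is handed in, with the robot touching nothing.
It also fails if it takes over 40 s, if anything falls off the work surface, if the arm or the gripper's body presses on something with over 40 N, if the wrist force passes 120 N, or if a joint passes its speed limit or range.

### The arm

A 7-joint arm with a two-finger parallel gripper is mounted at the origin on the work surface. World frame = base frame: x ahead of the robot, y to its left, z up, the work surface at z = 0. Lengths are in m, angles in rad, forces in N, time in s.
With the tool pointing down it reaches from about 0.425 to 0.875 m from the base axis. Payload 8.4 kg.
Tool frame: the origin (TCP) lies midway between the tips of the shut fingers; the grasp point (between the pads) lies r.grasp_offset behind it (r.grasp_offset is the distance from the TCP to the grasp point, in m); z points along the fingers, y is the direction in which the jaws open and shut (so a half turn about z gives the same grasp; the last joint's range is limited). The gripper opens to 85 mm and grips with 20 to 120 N. Pads are 22 mm wide; open, the fingers measure 114 mm over their backs; the gripper's body (76 mm by 85 mm) begins 54 mm behind the grasp point. The pads swing forward as they close: fully open they stand 13 mm farther back than shut.
Start: joints at [1.157, 0.333, 0.04, 1.465, -0.013, 1.343, -0.059], TCP at [0.201, -0.618, 0.231] pointing down, gripper open.
Joint ranges: [-2.58, 2.58], [-0.38, 2.09], [-1.3, 1.39], [0.25, 2.4], [-1.5, 4.64], [0.08, 2.09], [-2.65, 2.65]. Speed limits (rad/s): [2.22, 2.22, 2.79, 2.79, 3.14, 3.14, 3.14].

### API

Orientations are given as a unit quaternion [w, x, y, z].
In Python, from station import r gives the robot as it stands. The module is installed in compiled form; this text tells all that it offers. Calls block until the motion is done:
- r.move_to(position, orientation): joint-space move of the TCP to a pose.
- r.move_linear(position, frame=None, vel=0.15): straight line of the TCP; frame=None keeps the orientation; vel is the mean speed in m/s.
- r.movej(angles): joint-space move.
- r.gripper_to(opening): finger opening in m; the grip force is fixed at half the most; returns when the fingers have stopped.
- r.sleep(seconds).
- r.ik(position, orientation): joint angles nearest the present ones, or None.
- r.read_state(): the state.
- r.snapshot(name): name is "scene" or "side" or "wrist"; returns a dict with "pixels" (400x640x3 uint8, red, green, blue), "K" (3x3 intrinsics, pixels), "D" ([k1, k2, p1, p2, k3] as OpenCV has them; the pictures are not rectified), "rvec" (rotation vector, rad) and "tvec" (3), from world to camera coordinates, as OpenCV has them; the wrist camera has in their place "T_tool_cam" (4x4, takes a point from camera to tool coordinates, whose origin is the TCP and whose axes are the flange's). Camera axes: x right, y down, z forward; pixel columns grow to the right and rows downward; lengths in m; the calibration is good to about 2 mm. A picture is of the moment at which its call begins: read the wrist's pose just before it. There is no depth.
A pose or a line that the arm cannot do raises r.MotionError and nothing moves.
- r.hand_in(): hands the job in, once; it reports no verdict.
The state is a dict: "time": time; "joints": joint angles; "qvel": joint speeds; "tau": joint torques, N m; "tcp_pos": TCP position; "ee_rot": TCP orientation; "force": force on the tool from outside, world axes, zero at the start; "wrist_torque": the same for the moment, N m; "opening": finger opening in m.
Only numpy, scipy, OpenCV 4.12 (cv2) and the standard library are available. Lean on these libraries where they do the work, as an engineer would, in place of code of your own. Each camera call takes 0.05 s, during which the arm holds its last target. There are 200 camera calls.

## Working session

There is one attempt and no reset: what is moved stays moved. The work goes in short steps, each a Python script; the robot and the scene stay as the last script left them, time stands still between calls to the robot, and variables do not carry over. Pictures are saved under pics/ and viewed, about 8 in all and at most 12, crops included, and the job is handed in when it is done.

```bash
mkdir -p pics; python3 - <<'E'
from station import r
import cv2,numpy as np,pickle
s=r.read_state();print(s,r.grasp_offset)
d={}
for n in("scene","side","wrist"):
    d[n]=r.snapshot(n);cv2.imwrite(f"pics/{n}0.png",d[n]["pixels"][:,:,::-1])
    print(n,{k:np.round(v,3).tolist() for k,v in d[n].items() if k!="pixels"})
pickle.dump(d,open("s0.pkl","wb"))
E
```

```text
{'time': 0.0, 'joints': array([ 1.15678443,  0.33389377,  0.03989606,  1.46627255, -0.01340817,
        1.34330429, -0.05852438]), 'qvel': array([ 7.96535820e-05, -4.19022851e-04, -8.10775782e-04, -6.31641731e-04,
       -9.65874665e-04,  4.33336572e-04,  1.99390572e-04]), 'tau': array([-1.39446154e-03, -6.58557272e+01,  1.36423599e+00, -4.05564702e+01,
        1.65935489e-02,  1.27431095e-02, -4.51166784e-06]), 'tcp_pos': array([ 0.20108486, -0.61763236,  0.23043202]), 'ee_rot': array([-7.85606121e-04,  9.87641976e-01,  1.56724849e-01, -1.79468332e-04]), 'force': array([-0.04899108,  0.29524395,  0.13393808]), 'wrist_torque': array([ 0.00684623, -0.02077148,  0.00402203]), 'opening': 0.08528486783831074} 0.0187
scene {'K': [[419.279, 0.0, 315.915], [0.0, 419.279, 199.53], [0.0, 0.0, 1.0]], 'D': [-0.044, 0.0, 0.0, 0.0, 0.0], 'rvec': [1.355, 1.912, -1.06], 'tvec': [0.244, -0.144, 1.63]}
side {'K': [[426.505, 0.0, 320.424], [0.0, 426.505, 194.102], [0.0, 0.0, 1.0]], 'D': [-0.045, 0.0, 0.0, 0.0, 0.0], 'rvec': [0.375, -2.583, 1.427], 'tvec': [0.455, 0.183, 0.868]}
wrist {'K': [[299.915, 0.0, 319.302], [0.0, 299.915, 202.628], [0.0, 0.0, 1.0]], 'D': [-0.023, 0.0, 0.0, 0.0, 0.0], 'T_tool_cam': [[0.001, -0.965, -0.261, 0.065], [1.0, 0.0, 0.001, -0.001], [-0.0, -0.261, 0.965, -0.143], [0.0, 0.0, 0.0, 1.0]]}
```

View pics/scene0.png

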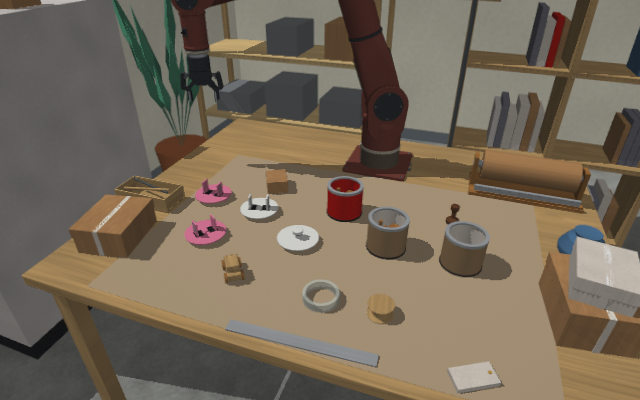

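View pics/side0.png

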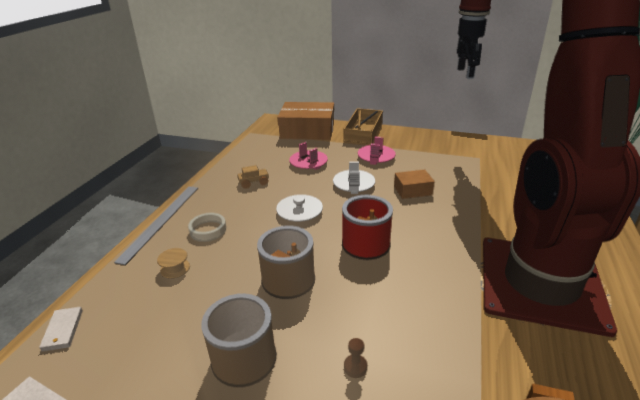

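The white pinch cap is at scene (260,208) and side (354,182). The canister with the engine is at scene (388,220) for its mouth and side (287,245). I'll cast rays for both, then look from above with the wrist camera.

```bash
cat > h.py <<'E'
from station import r
import cv2,numpy as np
from scipy.spatial.transform import Rotation as R
def rot(q): return R.from_quat([q[1],q[2],q[3],q[0]])
def down(yaw):  # tool z down, tool y (jaw line) at world angle yaw
    y=np.array([np.cos(yaw),np.sin(yaw),0]);z=np.array([0,0,-1.]);x=np.cross(y,z)
    q=R.from_matrix(np.c_[x,y,z]).as_quat();return np.array([q[3],q[0],q[1],q[2]])
def cam(d,st=None):  # world centre, cam->world rotation
    if "rvec" in d:
        M=cv2.Rodrigues(np.array(d["rvec"],float))[0];return -M.T@np.array(d["tvec"]).ravel(),M.T
    A=rot(st["ee_rot"]).as_matrix();T=d["T_tool_cam"]
    return A@T[:3,3]+st["tcp_pos"],A@T[:3,:3]
def onto(d,px,z,st=None):
    C,M=cam(d,st)
    u=cv2.undistortPoints(np.array(px,float).reshape(-1,1,2),np.array(d["K"],float),np.array(d["D"],float)).reshape(-1,2)
    v=np.c_[u,np.ones(len(u))]@M.T
    return C+v*((z-C[2])/v[:,2])[:,None]
def proj(d,P,st=None):
    C,M=cam(d,st);rv=cv2.Rodrigues(M.T)[0]
    return cv2.projectPoints(np.array(P,float).reshape(-1,1,3),rv,-M.T@C,np.array(d["K"],float),np.array(d["D"],float))[0].reshape(-1,2)
def circ(P):
    A=np.c_[2*P[:,:2],np.ones(len(P))];s=np.linalg.lstsq(A,(P[:,:2]**2).sum(1),rcond=None)[0]
    return s[:2],np.sqrt(s[2]+s[0]**2+s[1]**2)
def shot(name,file):
    st=r.read_state();d=r.snapshot(name);cv2.imwrite(f"pics/{file}.png",d["pixels"][:,:,::-1]);return d,st
E
python3 - <<'E'
from h import *
import pickle
d=pickle.load(open("s0.pkl","rb"))
for n,c,m in(("scene",(260,209),(388,219)),("side",(354,182),(287,246))):
    print(n,onto(d[n],[c],.018),onto(d[n],[m],.1))
    hsv=cv2.cvtColor(d[n]["pixels"],cv2.COLOR_RGB2HSV)
    w=((hsv[...,1]<40)&(hsv[...,2]>150)).astype(np.uint8)
    k,l,s,_=cv2.connectedComponentsWithStats(w)
    i=l[c[1]+5,c[0]-10];print(i,s[i])
# tentative wrist view poses
for c in [(0.45,-.3)]: pass
E
```

```text
scene [[ 0.47600663 -0.27775218  0.018     ]] [[0.51758838 0.12843685 0.1       ]]
8 [240 201  36  17 284]
side [[ 0.46131517 -0.27105343  0.018     ]] [[0.49888781 0.14005103 0.1       ]]
3 [333 170  16  20 245]
```

```bash
python3 - <<'E'
from h import *
import pickle
for y in(np.pi/2,-np.pi/2):
    q=r.ik([.5,-.08,.28],down(y)); print(y,q)
for y in(np.pi/2,-np.pi/2):
    q=r.ik([.5,-.08,.28],down(y))
    if q is not None:
        try: r.move_to([.5,-.08,.28],down(y));break
        except r.MotionError as e: print(e)
d,st=shot("wrist","w1");pickle.dump((d,st),open("w1.pkl","wb"))
print(st["time"],st["tcp_pos"])
E
```

```text
1.5707963267948966 [ 0.67663931  0.05463859 -0.62321879  1.70564501  0.03239808  1.3916579
  1.61914975]
-1.5707963267948966 [ 0.55881141  0.04594475 -0.50029911  1.7105246   0.02239507  1.39079199
 -1.51584989]
2.3583 [ 0.49996196 -0.08096564  0.27990876]
```

View pics/w1.png

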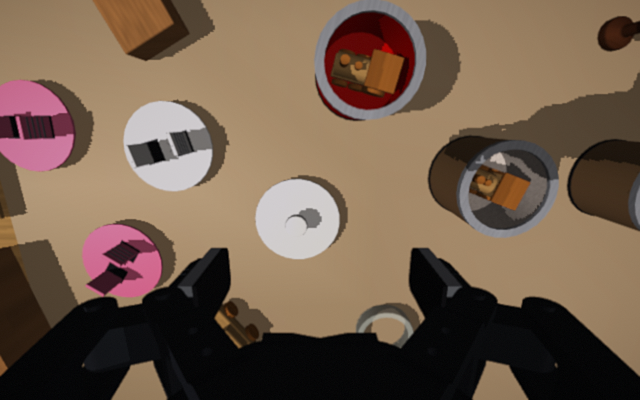

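Wrist view: white cap flange centred near (168,146), target rim near (508,187) with the engine inside. The decoys are pink and red. I'll fit circles and zoom in on the tabs.

```bash
cat > fit.py <<'E'
from h import *
def flange(d,st,c,z,lo=95):
    hsv=cv2.cvtColor(d["pixels"],cv2.COLOR_RGB2HSV)
    w=((hsv[...,1]<45)&(hsv[...,2]>lo)).astype(np.uint8)*255
    n,l,s,_=cv2.connectedComponentsWithStats(w)
    box=np.array([s[i][4] if np.hypot(s[i][0]+s[i][2]/2-c[0],s[i][1]+s[i][3]/2-c[1])<25 else 0 for i in range(n)]);box[0]=0
    m=(l==box.argmax()).astype(np.uint8)
    h=cv2.convexHull(max(cv2.findContours(m,0,cv2.CHAIN_APPROX_NONE)[0],key=len))[:,0,:].astype(float)
    P=onto(d,h,z,st)
    for _ in range(4):
        C,Rr=circ(P);e=np.abs(np.hypot(*(P[:,:2]-C).T)-Rr);k=e<max(.0015,2*np.median(e));P=P[k]
    return C,Rr,len(P),s[box.argmax()].tolist()
E
python3 - <<'E'
from fit import *
import pickle
d,st=pickle.load(open("w1.pkl","rb"))
print(flange(d,st,(168,146),.018,140)); print(flange(d,st,(508,187),.1,70))
s=pickle.load(open("s0.pkl","rb"))
for n,c,m in(("scene",(260,209),(388,219)),("side",(354,182),(287,246))):
    print(n,flange(s[n],None,c,.018,140),flange(s[n],None,m,.1,70))
p=d["pixels"][:,:,::-1]
a=cv2.resize(p[95:197,110:230],None,fx=4,fy=4,interpolation=2);b=cv2.resize(p[125:245,425:565],None,fx=2.2,fy=2.2)
o=np.zeros((410,800,3),np.uint8);o[:a.shape[0],:a.shape[1]]=a;o[:b.shape[0],485:485+b.shape[1]]=b;cv2.imwrite("pics/c1.png",o)
E
```

```text
(array([ 0.46539657, -0.28471796]), np.float64(0.0598419266628349), 41, [123, 101, 89, 90, 4558])
(array([0.50660681, 0.12997769]), np.float64(0.05592592883926621), 26, [457, 142, 102, 96, 3599])
scene (array([ 0.45191646, -0.28799999]), np.float64(0.07528134584265285), 7, [240, 194, 36, 25, 307]) (array([0.51347769, 0.12877736]), np.float64(0.059083993161166116), 20, [368, 206, 42, 26, 778])
side (array([ 0.465836  , -0.28436248]), np.float64(0.060319137281384126), 18, [333, 170, 42, 21, 524]) (array([0.50614326, 0.13177878]), np.float64(0.057870926154935325), 30, [257, 225, 56, 39, 1211])
```

View pics/c1.png

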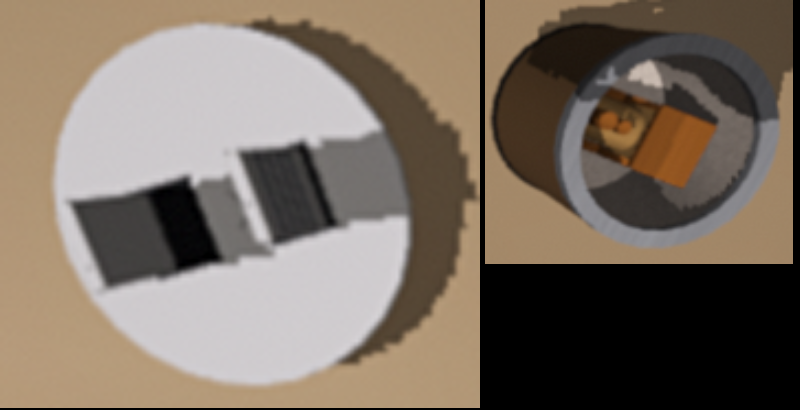

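```bash
python3 - <<'E'
from h import *
import pickle
d,st=pickle.load(open("w1.pkl","rb"))
e=np.array([(72,203),(105,290),(243,155),(275,243)])/4+[110,95]
P=onto(d,e,.06,st)[:,:2];print(P)
a,b=P[1]-P[0],P[3]-P[2];print(np.hypot(*a),np.hypot(*b))
for v in(a,b,a+b): n=np.array([-v[1],v[0]]);print(np.degrees(np.arctan2(n[1],n[0]))%180)
v=(P[2]+P[3]-P[0]-P[1])/2;print("between",np.hypot(*v),np.degrees(np.arctan2(v[1],v[0]))%180, (P.mean(0)))
E
```

```text
[[ 0.45991303 -0.31127687]
 [ 0.48630774 -0.30527051]
 [ 0.44617343 -0.25725388]
 [ 0.47225854 -0.25074216]]
0.02706948127228462 0.02688559976869364
102.81986437969118
104.01648174349455
103.41613392279429
between 0.05602591108657706 104.3591685793376 [ 0.46616318 -0.28113585]
```

```bash
python3 - <<'E'
from fit import *
import pickle
c=np.array([.4656,-.2845]);q=down(np.radians(103.7))
r.move_to([*c,.16],q)
d,st=shot("wrist","w2");pickle.dump((d,st),open("w2.pkl","wb"))
p=proj(d,[[*c,.018]],st)[0];print(p,st["time"],st["tcp_pos"],flange(d,st,p,.018,140))
E
```

```text
[317.91263261 190.69837805] 3.3583 [ 0.46657836 -0.28345078  0.16069477] (array([ 0.46522083, -0.28425143]), np.float64(0.059803163362686776), 46, [257, 128, 122, 120, 8959])
```

View pics/w2.png

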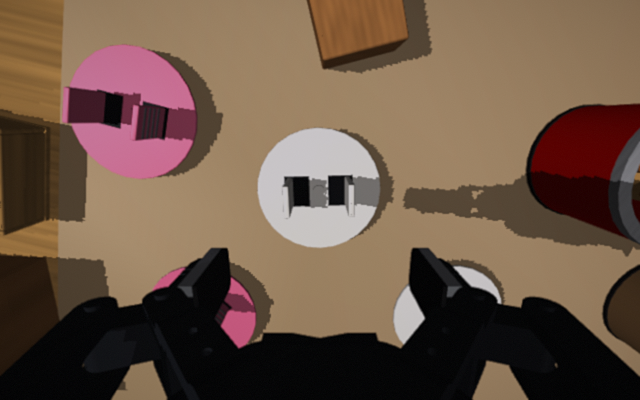

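The tabs are aligned with the jaws and the flange fit repeats to within 0.4 mm. Next I grasp and lift.

```bash
python3 - <<'E'
from fit import *
import pickle
q=down(np.radians(103.7))
r.move_linear([.4653,-.2843,.0240],vel=.1);print(r.read_state()["tcp_pos"],r.read_state()["force"])
r.gripper_to(.02)
s=r.read_state();print(s["opening"],s["force"],s["tcp_pos"],s["time"])
r.move_linear([.4653,-.2843,.23],vel=.2)
r.move_to([.5064,.1305,.23],down(np.pi/2))
s=r.read_state();print(s["opening"],s["force"],s["tcp_pos"],s["time"])
d,st=shot("wrist","w3");e,_=shot("side","s3")
pickle.dump((d,e,st),open("w3.pkl","wb"))
cv2.imwrite("pics/c3.png",np.hstack([cv2.resize(d["pixels"][50:350,140:500],(400,333)),cv2.resize(e["pixels"][100:350,170:470],(400,333))])[:,:,::-1])
E
```

```text
[ 0.46572572 -0.28455203  0.02463112] [ 0.5176411  -1.24822333  0.39751747]
0.02374204180841193 [-4.51663777  2.5084898  22.16033738] [ 0.46646675 -0.284886    0.02633819] 5.525
0.023021149124802315 [ 0.09071739 -0.30742996 -1.22231066] [0.5067704  0.12911673 0.2297504 ] 8.25
```

View pics/c3.png

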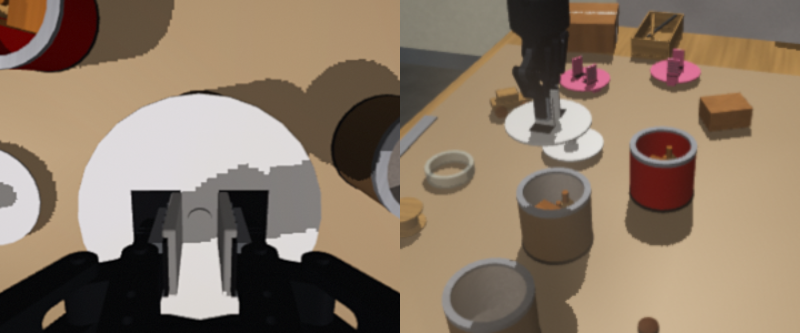

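The cap is held with both tabs squeezed. I'll measure its centre and height in the hand from the flange circle, and its level from the side ellipse.

```bash
python3 - <<'E'
from fit import *
import pickle
from scipy.optimize import least_squares
d,e,st=pickle.load(open("w3.pkl","rb"));print(st["tcp_pos"])
def edge(D,box,lo):
    x0,y0,x1,y1=box;hsv=cv2.cvtColor(D["pixels"],cv2.COLOR_RGB2HSV)
    m=np.zeros(hsv.shape[:2],np.uint8);m[y0:y1,x0:x1]=((hsv[...,1]<40)&(hsv[...,2]>lo))[y0:y1,x0:x1]
    c=max(cv2.findContours(m,0,cv2.CHAIN_APPROX_NONE)[0],key=cv2.contourArea);return cv2.convexHull(c)[:,0,:].astype(float)
hw=edge(d,(200,120,440,275),90);hw=hw[hw[:,1]<262]
for z in(.216,.219,.222,.225):
    P=onto(d,hw,z,st);C,Rr=circ(P);print("wrist",z,C,Rr,np.abs(np.hypot(*(P[:,:2]-C).T)-Rr).max())
hs=edge(e,(245,165,322,212),120)
x,y,w,h=cv2.boundingRect(hs.astype(np.int32));print("side",x,y,w,h)
o=e["pixels"][160:215,240:325,::-1].copy()
E
```

```text
[0.5067704  0.12911673 0.2297504 ]
wrist 0.216 [0.50796921 0.12950619] 0.06162633091753819 0.0003570196795013303
wrist 0.219 [0.50668304 0.12951247] 0.06044991666065478 0.00035020436152380374
wrist 0.222 [0.50539686 0.12951874] 0.059273502403770856 0.00034338904354771355
wrist 0.225 [0.50411069 0.12952501] 0.05809708814689027 0.0003365737255679249
side 248 173 74 39
```

```bash
python3 - <<'E'
from fit import *
import pickle
x,y=.5066,.1305
r.move_linear([x,y,.150],vel=.15)
s=r.read_state();x+=.5068-s["tcp_pos"][0];y+=.1303-s["tcp_pos"][1];print(s["tcp_pos"])
d,st=shot("wrist","w4");e,_=shot("side","s4");pickle.dump((d,e,st),open("w4.pkl","wb"))
for z in(.135,.120): r.move_linear([x,y,z],vel=.08);s=r.read_state();print(s["tcp_pos"],s["force"],s["wrist_torque"],s["time"])
z=.12
while z>.1095 and s["force"][2]<8:
    z-=.0015;r.move_linear([x,y,z],vel=.03);s=r.read_state();print(round(z,4),s["tcp_pos"].round(4),s["force"].round(2),s["wrist_torque"].round(2))
print(s["time"])
e,_=shot("side","s5");w,_=shot("wrist","w5");cv2.imwrite("pics/c5.png",np.hstack([cv2.resize(w["pixels"][50:350,140:500],(400,333)),cv2.resize(e["pixels"][170:310,205:373],(400,333))])[:,:,::-1])
E
```

```text
[0.50701315 0.13063753 0.15066606]
[0.50594854 0.13003752 0.13442157] [-0.64605939  1.13857163 -1.47370253] [ 0.02877968 -0.0583852   0.01926136] 9.475
[0.50586617 0.13008434 0.11925821] [ 0.32474503  0.35896421 -2.16555303] [0.03296044 0.01012589 0.02757682] 9.8083
0.1185 [0.5065 0.1302 0.1186] [-0.06  0.56 -1.35] [0.01 0.01 0.01]
0.117 [0.5064 0.1301 0.117 ] [ 0.24  0.57 -1.81] [ 0.04 -0.03 -0.05]
0.1155 [0.5063 0.1301 0.1154] [ 0.15  0.9  -0.56] [ 0.03  0.   -0.02]
0.114 [0.5063 0.1301 0.1139] [ 0.2  -0.13 -1.38] [-0.03  0.04  0.01]
0.1125 [0.5066 0.1303 0.1127] [-0.29  0.73  1.1 ] [-0.03 -0.07 -0.02]
0.111 [0.5067 0.1303 0.1125] [-6.25 -2.88 18.39] [-0.58  1.52 -0.  ]
11.3083
```

View pics/c5.png

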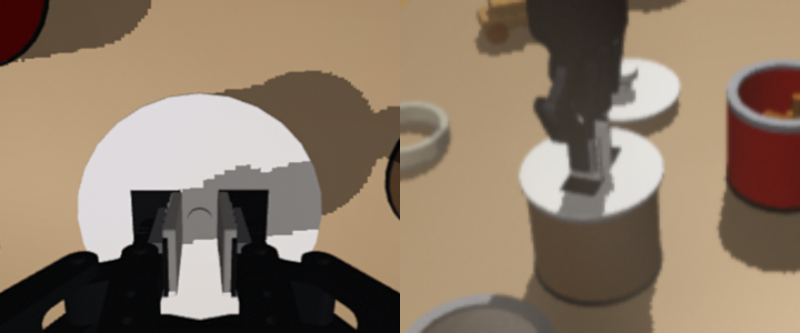

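Contact came at TCP z 0.1125, where 0.1135 was predicted for home and about 0.1255 if jammed, so the flange is on the rim. I'll release in small steps and keep a light downward load, because the pads swing back as they open.

```bash
python3 - <<'E'
from fit import *
s=r.read_state();x,y,z=.5066,.1303,.111
for o in np.arange(.024,.0661,.003):
    r.gripper_to(o);s=r.read_state();f=s["force"][2]
    print(round(o,3),round(s["opening"],4),"z",round(z,4),s["tcp_pos"].round(4),s["force"].round(1),round(s["time"],2))
    for _ in range(3):
        if f<8 and s["opening"]<.058 and z>.104: z-=.0007
        elif f>25: z+=.0007
        else: break
        r.move_linear([x,y,z],vel=.03);s=r.read_state();f=s["force"][2]
e,_=shot("side","s6");w,_=shot("wrist","w6");cv2.imwrite("pics/c6.png",np.hstack([cv2.resize(w["pixels"][50:350,140:500],(400,333)),cv2.resize(e["pixels"][170:310,205:373],(400,333))])[:,:,::-1])
E
```

```text
0.024 0.0243 z 0.111 [0.5068 0.1303 0.1122] [-4.7 -0.8 13.3] 11.62
0.027 0.027 z 0.111 [0.5066 0.1303 0.1113] [-0.9 -1.   5.9] 11.84
0.03 0.0301 z 0.1103 [0.5069 0.1306 0.1108] [-0.4 -0.   7.1] 12.31
0.033 0.0332 z 0.1089 [0.5072 0.1305 0.1094] [0.6 0.1 5.6] 13.03
0.036 0.0361 z 0.1082 [0.5071 0.1304 0.1085] [0.2 0.5 5.6] 13.49
0.039 0.0389 z 0.1061 [0.5072 0.1304 0.1064] [0.7 0.2 6.2] 14.46
0.042 0.0419 z 0.104 [0.5069 0.1303 0.1041] [0.5 0.8 4.3] 15.43
0.045 0.0453 z 0.104 [0.5064 0.1302 0.1037] [1.7 0.2 1.2] 15.64
0.048 0.0482 z 0.104 [0.506  0.1301 0.1035] [ 0.4 -0.1 -1.4] 15.86
0.051 0.051 z 0.104 [0.5064 0.1303 0.1038] [-0.   0.3 -0.6] 16.07
0.054 0.0542 z 0.104 [0.5066 0.1303 0.104 ] [ 0.3  0.3 -0.6] 16.29
0.057 0.0571 z 0.104 [0.5065 0.1302 0.1039] [ 0.1  0.3 -3.8] 16.51
0.06 0.0601 z 0.104 [0.5067 0.1303 0.1041] [-1.  -0.1 -0.6] 16.73
0.063 0.0628 z 0.104 [0.5068 0.1304 0.1042] [ 0.  -0.1  1.1] 16.94
0.066 0.0661 z 0.104 [0.5067 0.1303 0.1041] [-0.5 -0.2  0.5] 17.16
```

View pics/c6.png

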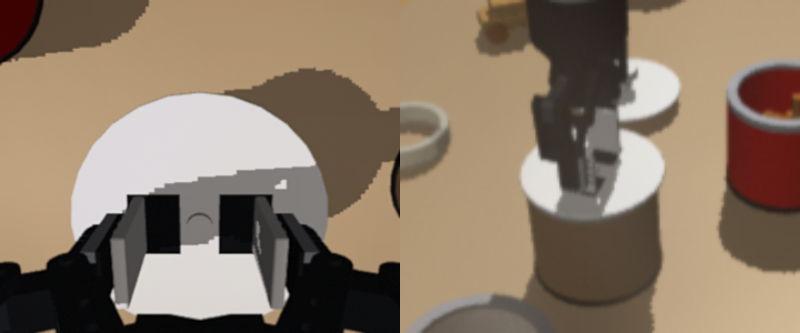

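The tabs have followed the pads out and the flange is still level on the rim. I'll open fully, retreat and check.

```bash
python3 - <<'E'
from fit import *
import pickle
r.gripper_to(.085);r.move_linear([.5066,.1303,.25],vel=.15);s=r.read_state();print(s["time"],s["force"],s["tcp_pos"])
w,st=shot("wrist","w7");e,_=shot("side","s7")
for z in(.104,.108,.116):print(z,flange(w,st,proj(w,[[.5064,.1305,z]],st)[0],z,90))
pickle.dump((w,e,st),open("w7.pkl","wb"))
p=proj(w,[[.5064,.1305,.104]],st)[0].astype(int);print(p)
cv2.imwrite("pics/c7.png",np.hstack([cv2.resize(w["pixels"][p[1]-75:p[1]+75,p[0]-90:p[0]+90],(480,400),interpolation=2),cv2.resize(e["pixels"][195:310,235:327],(320,400),interpolation=2)])[:,:,::-1])
E
```

```text
18.7167 [ 0.3107263  -0.33531458  0.05493143] [0.50615226 0.1300958  0.24908703]
0.104 (array([0.50498526, 0.13074523]), np.float64(0.05988452817505667), 51, [259, 129, 122, 119, 10211])
0.108 (array([0.50408629, 0.13074421]), np.float64(0.059054424108543134), 51, [259, 129, 122, 119, 10211])
0.116 (array([0.50228836, 0.13074217]), np.float64(0.057394215975514966), 51, [259, 129, 122, 119, 10211])
[319 192]
```

View pics/c7.png

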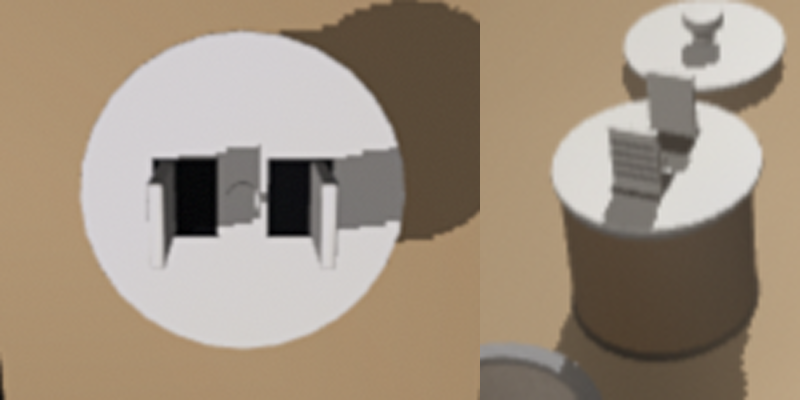

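```bash
python3 - <<'E'
from h import *
import pickle
w,e,st=pickle.load(open("w7.pkl","rb"))
P=onto(w,np.array([(148,180),(338,180)])/2.6667+[319-90,192-75],.146,st);print(np.linalg.norm(P[0]-P[1]),P)
r.sleep(.5);r.hand_in()
E
```

```text
0.05968837734977817 [[0.49027191 0.10135023 0.146     ]
 [0.49022655 0.16103859 0.146     ]]
the job is handed in; nothing more can be done
```

I picked up the white pinch cap by squeezing its two tabs and set it in the mouth of the canister holding the toy engine. I then released it in small steps under a light downward load and handed the job in after about 19 s of robot time.

**Last checks, taken after the arm had retreated:**
- **Seating:** The flange fits a circle of 59.9 mm radius (60 expected) at z = 0.104 m. That is the home height on the rim, where tongues stopped on the rim would have left it about 12 mm higher.
- **Tabs:** Their outer faces measure 59.7 mm apart (60 at rest, 28 fully squeezed), centred on the flange to within about 1 mm. Both have therefore sprung out.
- **Centring:** The cap centre lies within about 1.5 mm of the measured mouth centre.

**Odd or unverified:**
- **Gripper opening:** It read 23 mm while holding the cap, where 28 mm was expected.
- **Force while grasping:** The wrist read 22 N upward as the gripper closed on the tabs.
- **Scene-camera fits:** Its circle fits for the cap and the mouth were poor, so I relied on the wrist and side cameras.
- **Level:** I judged this from the pictures and the circle fit; I did not measure the tilt itself.
- **Tongues:** They are out of view under the rim, so their position is inferred from the tab spacing and the flange height.

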